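Hold the light shutter half open on a loaded tube viewer

TASK

Get the blood tube ready for the colleague opposite to check for clots against a half-masked light: push the loaded carriage with the black knob along its track, through the gap and under the hood of the tube viewer until it is fully home, the tube still seated upright in it. Then slide the sprung light shutter with the orange fin on the roof to half of its travel (the green mark) and hold it there with the fingers against its spring; finish while still holding it, do not let go. Leave everything else on the bench where it stands.

Things in the scene. Friction and masses are not known exactly. Their poses are not given: they have to be found in the camera images.
- viewer: Tube viewer, fixed: dark base 144 x 385 mm, light grey hood, flat roof 130 mm above the bench. Origin on the bench below the tube's home place. x: away from the robot (viewing side); y: along the track to its open end; z up. Hood x -70 to 69, y -165 to 50 mm; track on to y 205 mm; entry gap 116 mm high. Spring barrel on the roof at x -67 to -43, y -158 to -90 mm, top 148 mm above the bench.
- carriage_knob (a point): Grip centre of the carriage's black upright knob: 20 mm diameter, 42 mm tall, top 118 mm and this point 97 mm above the bench, on a thin steel post. It stands 95 mm from the tube towards the track's open end (viewer +y), so it stays 35 mm outside the hood when home. Axes as the viewer's.
- carriage (a joint): Travel of the tube carriage on its rails, m: 0 = fully out (as at the start), 0.100 = fully home against its stop under the hood; grows towards viewer -y. Slides with about 1.5 N of friction and stays where it is left.
- shutter_fin (a point): Grip point of the shutter's orange fin on the roof: 12 mm thick along viewer y, 30 mm wide along viewer x, from 131 to 171 mm above the bench; this point, on its middle, 155.5 mm above the bench. Moves along viewer y; roof free for 60 mm beside both faces when closed. White pointer at its foot; marks on a black plate: white closed, green half, white open. Axes as the viewer's.
- shutter (a joint): Travel of the light shutter, m: 0 = closed (the spring returns it there when let go), 0.060 = fully open, 0.030 = half travel at the green mark; grows towards viewer -y. Spring force about 3.6 N at 0, 9 N at half, 14.4 N at full travel.
- sample_mid (a point): The tube in the carriage: clear capped tube, 13 mm diameter, 82 mm tall with its 16 mm red cap, about 14 g, standing loosely in a 22 mm deep well. Point on its axis, half-way up; z axis along the tube, up. Seated, this point is 71.5 mm above the bench.
- tube_rack: Green rack full of red-capped tubes, 80 x 125 mm, 88 mm tall, loose. Origin: centre of its underside.
- micro_rack: Dark teal rack of micro tubes on the robot's side of the viewer, 70 x 200 mm (long along its y), 45 mm tall, loose. Origin: centre of its underside.
- marker: Black marker pen lying on the bench, 135 mm long along its x, 12 mm thick. Origin: middle of its underside.
- specimen_jar: Specimen jar with yellow lid, 64 mm diameter, 75 mm tall. Origin: centre of its underside.
- reagent_bottle: White bottle with blue cap, 60 mm diameter, 140 mm tall. Origin: centre of its underside.
- tip_box: Blue box with clear lid, 82 x 122 mm, 63 mm tall. Origin: centre of its underside.
- steel_tray: Shallow steel tray with a few micro tubes, 100 x 160 mm, 22 mm tall. Origin: centre of its underside.

How it is judged:
On the way, in this order (a step that is already met when the one before it is completed fails the run):
1. the carriage is fully home under the hood, with the tube seated upright in it (value of joint carriage above 0.096 m and horizontal distance between sample_mid and viewer below 0.008 m and height (world z) of sample_mid below 0.076 m), for 0.2 s.
2. the shutter is held at half travel by the fingers (value of joint shutter between 0.025 and 0.035 m and contact force between the fingers and shutter above 4 N), for 0.4 s.
At the end, for the whole second after the job is handed in: The fingers hold the shutter still (under 10 mm/s) at half travel, 30 mm within 5 mm, with more than 4 N on it; the carriage is home within 4 mm of its 100 mm travel; the tube stands seated in its well, its middle within 8 mm of the home place, under 76 mm high and within 0.2 rad of upright (all of step 1 and all of step 2 and velocity of joint shutter between -0.01 and 0.01 m/s and angle between sample_mid's own z axis and vertical below 0.2 rad); the arm keeps its last pose, push and grip.
It fails at once if the tube is lifted out of its well or tipped (height (world z) of sample_mid above 0.085 m or angle between sample_mid's own z axis and vertical above 0.35 rad).
It fails at once if another thing on the bench is pushed more than 25 mm or knocked over (distance of any of tube_rack, micro_rack, marker, specimen_jar, reagent_bottle, tip_box, steel_tray from where it was at the start of the episode above 0.025 m or angle between any of specimen_jar, reagent_bottle, tube_rack's own z axis and vertical above 0.5 rad).
It also fails if it takes over 48 s, if anything falls off the work surface, if the arm or the gripper's body presses on something with over 40 N, if the wrist force passes 120 N, or if a joint passes its speed limit or range.

ROBOT

A 6-joint arm with a two-finger parallel gripper is mounted at the origin on the work surface. World frame = base frame: x ahead of the robot, y to its left, z up, the work surface at z = 0. Lengths are in m, angles in rad, forces in N, time in s.
With the tool pointing down it reaches from about 0.35 to 0.775 m from the base axis. Payload 7.3 kg.
Tool frame: the origin (TCP) lies midway between the tips of the shut fingers; the grasp point (between the pads) lies 19 mm behind it; z points along the fingers, y is the direction in which the jaws open and shut (so a half turn about z gives the same grasp; the last joint's range is limited). The gripper opens to 92 mm and grips with 3 to 60 N. Pads are 19 mm wide; open, the fingers measure 130 mm over their backs; the gripper's body (75 mm by 190 mm) begins 47 mm behind the grasp point.
Start: joints at [1.057, 0.342, 1.524, -0, 1.275, -0.146], TCP at [0.189, 0.49, 0.227] pointing down, gripper open.
Joint ranges: [-2.53, 2.53], [-0.77, 2.02], [0.04, 2.7], [-1, 4.14], [0.28, 2.66], [-3.11, 3.11]. Speed limits (rad/s): [2.57, 2.57, 3.14, 3.14, 3.14, 3.14].

INTERFACE

Orientations are given as [roll, pitch, yaw] about the fixed x, y, z axes, in that order (R = Rz(yaw) Ry(pitch) Rx(roll)).
In Python, from station import sensors, eyes, job gives the robot as it stands.
- The arm moves only by the shell command python3 -m handwheel 'ROWS' [FORCE]. ROWS is a JSON object of lists of equal length, an entry for each row: "delta_pos": the shift along the tool's x, y, z in m, a list of three; "rot": the turn, a rotation vector about the tool's x, y, z in rad, a list of three; "gripper": the opening, from -1 (shut) to 1 (fully open). In form: {"delta_pos": [[tx, ty, tz], ...], "rot": [[wx, wy, wz], ...], "gripper": [gripper, ...]}. A call has exactly 10 rows; each row shifts and turns the commanded pose from where the row before left it, along the tool's axes as they then stand; what a row does not reach is not made up. A row lasts 1/8 s, in which the tool goes at most 62.5 mm and 10.7 degrees, less where a joint would pass 70% of its speed; a pose out of reach is approached as far as the arm can. A call with a gripper value outside its range is refused whole. The fingers move at their own pace and stop on an object; FORCE is the grip in N (left out, the last holds). Time passes only in rows, so rows that do not move let the fingers close, or fill a call up. It gives the time, the measured TCP pose, the force and the opening at its end, in the units of the state.
- sensors.state(): the state, without advancing time (a new reading comes with each control period).
- eyes.snapshot(name): name is "scene" or "top"; returns a dict with "img" (480x640x3 uint8, red, green, blue), "intrinsics" (3x3 intrinsics, pixels), "view" (4x4, takes a point from world to camera coordinates). Camera axes: x right, y up, looking along -z (the intrinsics and any distortion apply to the point x, -y, -z); pixel columns grow to the right and rows downward; lengths in m; the calibration is good to about 2 mm. A picture is of the moment at which its call begins. There is no depth.
- job.job_done(): hands the job in, once; it reports no verdict.
The state is a dict: "time": time; "joint_pos": joint angles; "dq": joint speeds; "tau": joint torques, N m; "ee_pos": TCP position; "tool_rot": TCP orientation; "force": force on the tool from outside, world axes, zero at the start; "wrist_torque": the same for the moment, N m; "finger_gap": finger opening in m.
Only numpy, scipy, OpenCV 4.12 (cv2) and the standard library are available. Lean on these libraries where they do the work, as an engineer would, in place of code of your own. Each camera call takes 0.05 s, during which the arm holds its last target.

## Working session

There is one attempt and no reset: what is moved stays moved. The work goes in short steps, Python scripts to look and compute and a shell command to move; the robot and the scene stay as the last step left them, time stands still between calls to the robot, and variables do not carry over. Pictures are saved under pics/ and viewed, and the job is handed in when it is done.

```bash
mkdir -p pics; ls; python3 - <<'E'
from station import sensors, eyes
import cv2,numpy as np
for n in("scene","top"):
    s=eyes.snapshot(n); cv2.imwrite(f"pics/{n}0.png",cv2.cvtColor(s["img"],cv2.COLOR_RGB2BGR)); print(n,np.round(s["intrinsics"],2).tolist(),np.round(s["view"],4).tolist(),[k for k in s])
print(sensors.state())
E
```

```text
pics
scene [[612.56, 0.0, 310.06], [0.0, 612.56, 237.59], [0.0, 0.0, 1.0]] [[0.8548, 0.5187, 0.0161, -0.491], [-0.4027, 0.6435, 0.6509, 0.1348], [0.3272, -0.5629, 0.759, -1.6474], [0.0, 0.0, 0.0, 1.0]] ['img', 'intrinsics', 'view']
top [[585.44, 0.0, 319.99], [0.0, 585.44, 247.46], [0.0, 0.0, 1.0]] [[-0.0137, -0.9999, 0.0038, 0.0029], [0.9973, -0.0133, 0.0723, -0.575], [-0.0722, 0.0048, 0.9974, -1.4308], [0.0, 0.0, 0.0, 1.0]] ['img', 'intrinsics', 'view']
{'time': 0.1, 'joint_pos': array([ 1.05701859e+00,  3.42599251e-01,  1.52490167e+00,  4.23615108e-06,
        1.27535505e+00, -1.46004560e-01]), 'dq': array([ 0.00014622, -0.00112911, -0.00296093, -0.00261113, -0.00135445,
        0.00119817]), 'tau': array([ 1.95946763e-03, -4.32006204e+01, -2.44694781e+01,  7.19944225e-02,
        5.24846662e-02, -8.81816459e-05]), 'ee_pos': array([0.18856901, 0.48960172, 0.22614928]), 'tool_rot': array([-3.14034337e+00, -1.87803177e-04,  2.77381813e+00]), 'force': array([ 0.25935938, -0.41204295,  0.0683586 ]), 'wrist_torque': array([ 0.01944299,  0.02317894, -0.00820779]), 'finger_gap': 0.09144291495832194}
```

View pics/scene0.png

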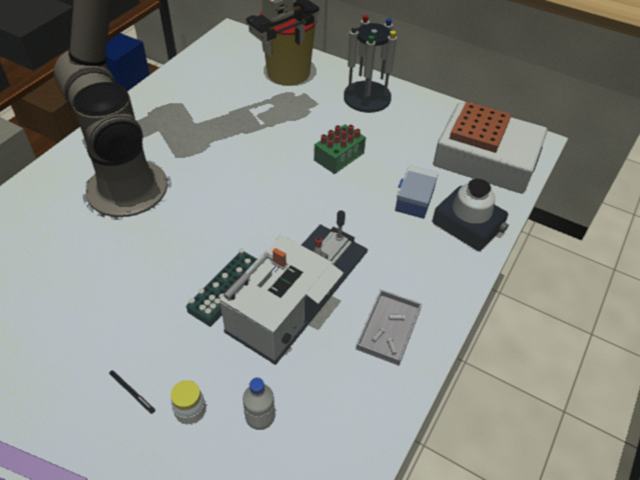

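View pics/top0.png

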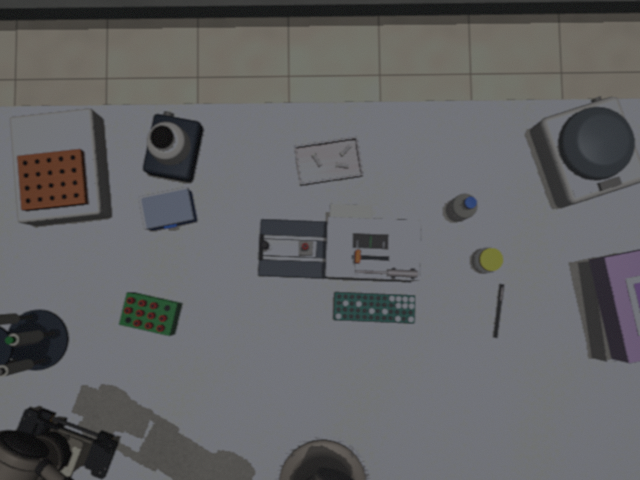

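The scene view shows the viewer with its orange fin near (279,257) and the black knob at (341,218). In the top view the fin is near (357,256) and the knob near (265,244). Next I'll measure both by colour mask.

```bash
cat > h.py <<'E'
import numpy as np,cv2
from station import sensors, eyes
def snap(n): return eyes.snapshot(n)
def ray(s,u,v):
    K=s["intrinsics"];V=s["view"];R=V[:3,:3];t=V[:3,3]
    d=np.linalg.inv(K)@[u,v,1]; d=R.T@(d*[1,-1,-1]); return -R.T@t,d
def plane(s,u,v,z):
    o,d=ray(s,u,v); return o+d*(z-o[2])/d[2]
def tri(s1,p1,s2,p2):
    o1,d1=ray(s1,*p1);o2,d2=ray(s2,*p2)
    a=np.linalg.lstsq(np.c_[d1,-d2],o2-o1,rcond=None)[0]
    A=o1+a[0]*d1;B=o2+a[1]*d2
    return (A+B)/2,np.linalg.norm(A-B)
def proj(s,p):
    c=(s["view"]@np.r_[p,1])[:3]*[1,-1,-1]; q=s["intrinsics"]@c; return q[:2]/q[2]
def blobs(s,f,box,minA=8):
    im=s["img"].astype(int); m=f(im).astype(np.uint8); k=np.zeros_like(m);x0,y0,x1,y1=box;k[y0:y1,x0:x1]=1
    n,l,st,c=cv2.connectedComponentsWithStats(m*k)
    return [(c[i].round(1).tolist(),st[i].tolist()) for i in range(1,n) if st[i,4]>=minA]
orange=lambda i:(i[...,0]>i[...,1]*1.5)&(i[...,0]>i[...,2]*2)&(i[...,0]>110)
E
python3 - <<'E'
from h import *
a=snap("scene");b=snap("top")
np.savez("s0.npz",**{f"{n}_{k}":s[k] for n,s in(("scene",a),("top",b)) for k in s})
fs=blobs(a,orange,(200,200,380,350));ft=blobs(b,orange,(220,200,430,300));print(fs,ft)
crop=lambda s,x0,y0,x1,y1:cv2.resize(cv2.cvtColor(s["img"][y0:y1,x0:x1],cv2.COLOR_RGB2BGR),None,fx=4,fy=4,interpolation=cv2.INTER_NEAREST)
cv2.imwrite("pics/cs.png",crop(a,200,190,380,340));cv2.imwrite("pics/ct.png",crop(b,245,195,435,335))
E
```

```text
[([318.8, 240.3], [316, 239, 6, 3, 10]), ([278.7, 252.4], [273, 249, 12, 8, 50])] []
```

```bash
echo
```

```text
(no output)
```

View pics/cs.png

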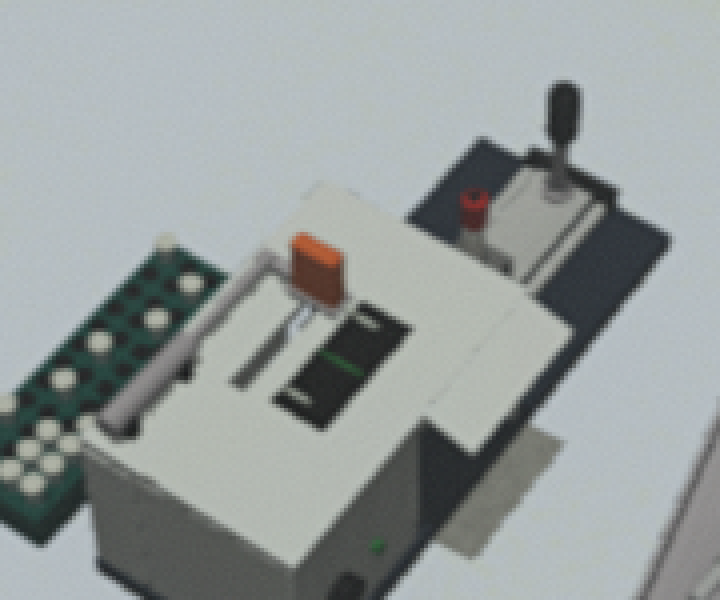

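View pics/ct.png

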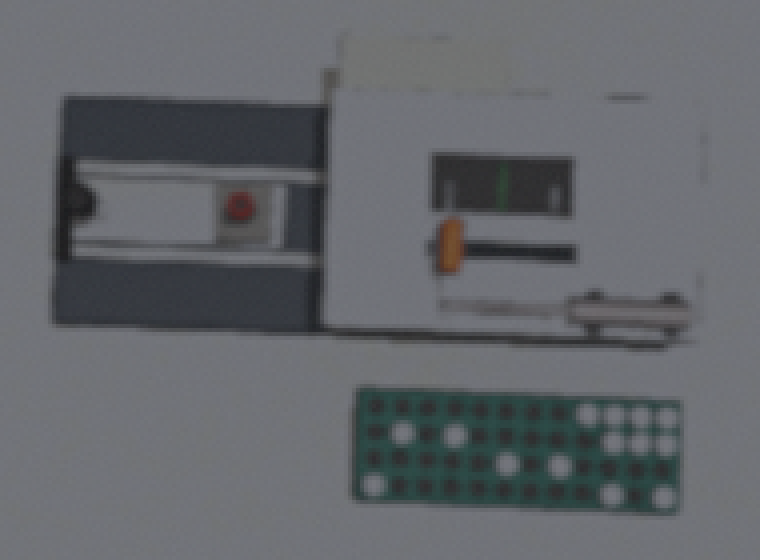

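The fin stands at the white closed mark. The knob is at top (265,245.5), the tube cap at (305,246.8) and the fin top at (358,256). I'll refine these with masks and two views.

```bash
python3 - <<'E'
from h import *
d=np.load("s0.npz");S={n:{k:d[f"{n}_{k}"] for k in("img","intrinsics","view")} for n in("scene","top")}
a,b=S["scene"],S["top"]
sat=lambda r:(lambda i:(i[...,0]>i[...,1]*r)&(i[...,0]>i[...,2]*1.3))
print("top fin",blobs(b,sat(1.35),(340,240,380,275)),"cap",blobs(b,sat(1.5),(290,230,320,262)))
print("scene cap",blobs(a,sat(1.5),(305,230,330,255)))
dk=lambda t:(lambda i:i.sum(2)<t)
print("scene knob",blobs(a,dk(150),(330,205,350,232)),"top",blobs(b,dk(110),(255,230,275,262)))
print("bot corners")
for nm,u,v,z in(("knobtop",265.3,245.5,.118),("captop",305,246.8,.1125),("fintop",358,256.3,.171),("trackNL",245+53/4,195+322/4,.02),("trackFL",245+65/4,195+97/4,.02),("hoodFL",245+332/4,195+90/4,.13),("hoodNL",245+323/4,195+328/4,.13),("green",245+503/4,195+185/4,.131)):
    print(nm,plane(b,u,v,z).round(4))
print("fin sc top face ctr",plane(a,200+316/4,190+243/4,.171),"finctr tri",tri(a,(279,256.2),b,(358,256.3)))
print("scene knobtop",plane(a,200+565/4,190+88/4,.118), "cap",plane(a,200+474/4,190+197/4,.1125))
print("scene green ctr",plane(a,200+340/4,190+361/4,.131))
E
```

```text
top fin [([357.2, 256.2], [355, 250, 6, 13, 65])] cap [([304.6, 246.0], [302, 243, 6, 7, 28])]
scene cap [([318.0, 241.8], [315, 238, 7, 9, 42])]
scene knob [([340.4, 218.2], [338, 212, 6, 14, 71]), ([333.9, 229.6], [331, 228, 7, 4, 14])] top [([261.7, 247.0], [260, 235, 8, 25, 61])]
bot corners
knobtop [0.5742 0.122  0.118 ]
captop [0.5704 0.0303 0.1125]
fintop [ 0.5434 -0.0883  0.171 ]
trackNL [0.5077 0.1486 0.02  ]
trackFL [0.6474 0.1403 0.02  ]
hoodFL [ 0.636  -0.0237  0.13  ]
hoodNL [ 0.4993 -0.0166  0.13  ]
green [ 0.5798 -0.121   0.131 ]
fin sc top face ctr [ 0.54563645 -0.0841622   0.171     ] finctr tri (array([ 0.545681  , -0.0882135 ,  0.15685112]), np.float64(0.003726074352652208))
scene knobtop [0.58040108 0.12780701 0.118     ] cap [0.5758046  0.03116222 0.1125    ]
scene green ctr [ 0.58162157 -0.11780403  0.131     ]
```

The two views agree to a few mm. From the knob, cap and hood corners I get viewer yaw ≈ -0.05 rad and origin ≈ (0.568,-0.069). The home green mark and hood corners are consistent with that.

Plan: with the fingers shut and the jaw axis along viewer x, push the knob first and then the fin, each from its +y side. First I turn the tool and close the fingers.

```bash
python3 -m handwheel '{"delta_pos":[[0,0,0],[0,0,0],[0,0,0],[0,0,0],[0,0,0],[0,0,0],[0,0,0],[0,0,0],[0,0,0],[0,0,0]],"rot":[[0,0,0.1566],[0,0,0.1566],[0,0,0.1566],[0,0,0.1566],[0,0,0.1566],[0,0,0.1566],[0,0,0.1566],[0,0,0.1566],[0,0,0],[0,0,0]],"gripper":[-1,-1,-1,-1,-1,-1,-1,-1,-1,-1]}' 20
python3 - <<'E'
from h import *
st=sensors.state(); p=st["ee_pos"]; print(p,st["tool_rot"],st["joint_pos"])
from scipy.spatial.transform import Rotation as R
Rt=R.from_euler("xyz",st["tool_rot"]).as_matrix()
g=np.array([.5797,.170,.226]); print("tool delta",Rt.T@(g-p))
E
```

```text
time: 1.45
ee_pos: [0.1887, 0.4899, 0.2266]
tool_rot: [-3.142, 0.0, 1.524]
force: [0.2, 0.2, -0.6]
finger_gap: 0.0007
[0.188739   0.48987105 0.22664412] [-3.14152679e+00  9.65188831e-05  1.52398144e+00] [1.05698150e+00 3.42111055e-01 1.52421070e+00 1.60505503e-05
 1.27538673e+00 1.10379171e+00]
tool delta [-0.30122442  0.40550196  0.00064649]
```

```bash
python3 -m handwheel '{"delta_pos":[[-0.03,0.04,0],[-0.03,0.04,0],[-0.03,0.04,0],[-0.03,0.04,0],[-0.03,0.04,0],[-0.03,0.04,0],[-0.03,0.04,0],[-0.03,0.04,0],[-0.03,0.04,0],[-0.03,0.045,0]],"rot":[[0,0,0],[0,0,0],[0,0,0],[0,0,0],[0,0,0],[0,0,0],[0,0,0],[0,0,0],[0,0,0],[0,0,0]],"gripper":[-1,-1,-1,-1,-1,-1,-1,-1,-1,-1]}' 20
python3 - <<'E'
from h import *
a=snap("scene");b=snap("top")
im=np.hstack([cv2.resize(cv2.cvtColor(s["img"][y:y+150,x:x+100],cv2.COLOR_RGB2BGR),None,fx=4,fy=4) for s,x,y in((a,290,120),(b,225,180))])
cv2.imwrite("pics/appr.png",im)
print(proj(b,[.5775,.1255,.118]),proj(a,[.5775,.1255,.118]))
st=sensors.state(); print(st["ee_pos"],st["tool_rot"])
E
```

```text
time: 2.7
ee_pos: [0.5793, 0.169, 0.2268]
tool_rot: [3.142, -0.0, 1.524]
force: [-0.4, 0.4, 0.2]
finger_gap: 0.0007
[263.76833787 244.11502887] [339.69304494 212.12833031]
[0.58167539 0.16638268 0.22581964] [3.14046355e+00 1.11439335e-03 1.51856177e+00]
```

View pics/appr.png

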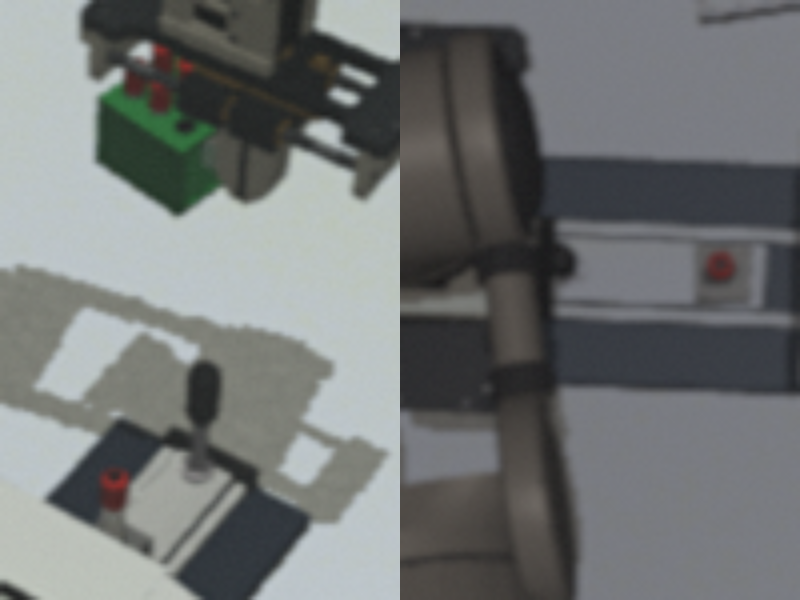

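```bash
python3 - <<'E'
from h import *
a=snap("scene");b=snap("top")
for i in range(3):
    st=sensors.state(); print(st["ee_pos"],st["tool_rot"],st["time"])
print(proj(a,st["ee_pos"]),proj(b,st["ee_pos"]))
im=np.hstack([cv2.resize(cv2.cvtColor(s["img"][y:y+150,x:x+100],cv2.COLOR_RGB2BGR),None,fx=4,fy=4) for s,x,y in((a,290,80),(b,225,180))])
cv2.imwrite("pics/appr2.png",im)
E
```

```text
[0.57842922 0.16947053 0.22602787] [-3.14025012e+00 -1.15168613e-04  1.52080549e+00] 2.9
[0.57842922 0.16947053 0.22602787] [-3.14025012e+00 -1.15168613e-04  1.52080549e+00] 2.9
[0.57842922 0.16947053 0.22602787] [-3.14025012e+00 -1.15168613e-04  1.52080549e+00] 2.9
[352.16132476 167.52130237] [238.43767864 239.99908381]
```

View pics/appr2.png

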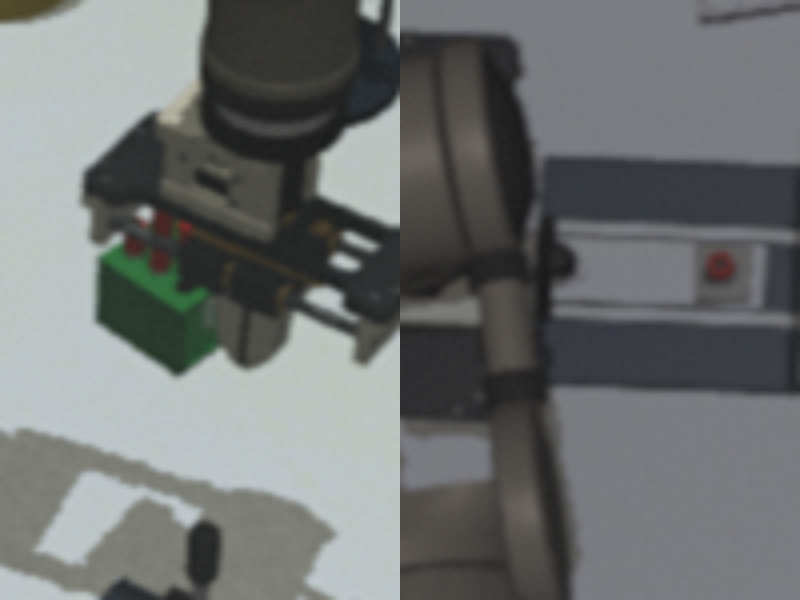

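The TCP projects to (352,167), which is the shut fingertips, so the kinematics and camera agree. The knob is clear in front of them. I'll descend to z ≈ 0.086.

```bash
python3 -m handwheel '{"delta_pos":[[0,0,0.015],[0,0,0.02],[0,0,0.02],[0,0,0.02],[0,0,0.02],[0,0,0.02],[0,0,0.015],[0,0,0.01],[0,0,0],[0,0,0]],"rot":[[0,0,0],[0,0,0],[0,0,0],[0,0,0],[0,0,0],[0,0,0],[0,0,0],[0,0,0],[0,0,0],[0,0,0]],"gripper":[-1,-1,-1,-1,-1,-1,-1,-1,-1,-1]}' 20
python3 -m handwheel '{"delta_pos":[[-0.006,0,0],[-0.006,0,0],[-0.004,0,0],[-0.002,0,0],[-0.002,0,0],[-0.002,0,0],[-0.002,0,0],[-0.002,0,0],[0,0,0],[0,0,0]],"rot":[[0,0,0],[0,0,0],[0,0,0],[0,0,0],[0,0,0],[0,0,0],[0,0,0],[0,0,0],[0,0,0],[0,0,0]],"gripper":[-1,-1,-1,-1,-1,-1,-1,-1,-1,-1]}' 20
python3 - <<'E'
from h import *
a=snap("scene")
cv2.imwrite("pics/c1.png",cv2.resize(cv2.cvtColor(a["img"][150:300,250:400],cv2.COLOR_RGB2BGR),None,fx=4,fy=4))
print(sensors.state()["force"])
E
```

```text
time: 4.15
ee_pos: [0.5787, 0.1703, 0.0874]
tool_rot: [3.14, -0.0, 1.521]
force: [1.3, 0.2, -0.7]
finger_gap: 0.0007
time: 5.4
ee_pos: [0.577, 0.144, 0.0867]
tool_rot: [-3.142, 0.0, 1.521]
force: [-0.9, 0.8, 0.2]
finger_gap: 0.0003
[ 0.12426131 -0.04286014  0.62198379]
```

View pics/c1.png

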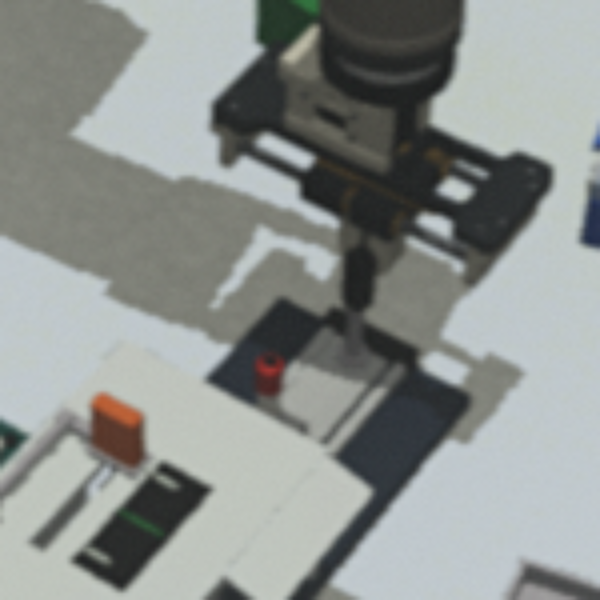

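The fingers stand right behind the knob and are centred on it, with the TCP projecting just behind the knob at crop (358,270). I'll push 80 mm first.

```bash
python3 -m handwheel '{"delta_pos":[[-0.004,0,0],[-0.006,0,0],[-0.008,0,0],[-0.01,0,0],[-0.011,0,0],[-0.011,0,0],[-0.01,0,0],[-0.008,0,0],[-0.006,0,0],[-0.004,0,0]],"rot":[[0,0,0],[0,0,0],[0,0,0],[0,0,0],[0,0,0],[0,0,0],[0,0,0],[0,0,0],[0,0,0],[0,0,0]],"gripper":[-1,-1,-1,-1,-1,-1,-1,-1,-1,-1]}' 20
python3 -m handwheel '{"delta_pos":[[-0.003,0,0],[-0.002,0,0],[-0.002,0,0],[-0.002,0,0],[-0.002,0,0],[-0.002,0,0],[0,0,0],[0,0,0],[0,0,0],[0,0,0]],"rot":[[0,0,0],[0,0,0],[0,0,0],[0,0,0],[0,0,0],[0,0,0],[0,0,0],[0,0,0],[0,0,0],[0,0,0]],"gripper":[-1,-1,-1,-1,-1,-1,-1,-1,-1,-1]}' 20
```

```text
time: 6.7
ee_pos: [0.573, 0.0659, 0.0866]
tool_rot: [-3.141, -0.0, 1.521]
force: [-1.8, 2.7, 1.3]
finger_gap: 0.0004
time: 7.95
ee_pos: [0.5727, 0.0532, 0.0868]
tool_rot: [3.141, 0.0, 1.521]
force: [0.8, -0.2, -0.4]
finger_gap: 0.0001
```

```bash
python3 -m handwheel '{"delta_pos":[[-0.002,0,0],[-0.002,0,0],[-0.001,0,0],[-0.001,0,0],[0,0,0],[0,0,0],[0,0,0],[0,0,0],[0,0,0],[0,0,0]],"rot":[[0,0,0],[0,0,0],[0,0,0],[0,0,0],[0,0,0],[0,0,0],[0,0,0],[0,0,0],[0,0,0],[0,0,0]],"gripper":[-1,-1,-1,-1,-1,-1,-1,-1,-1,-1]}' 20
python3 - <<'E'
from h import *
a=snap("scene")
cv2.imwrite("pics/c2.png",cv2.resize(cv2.cvtColor(a["img"][150:300,250:400],cv2.COLOR_RGB2BGR),None,fx=4,fy=4))
print(sensors.state()["force"])
E
```

```text
time: 9.2
ee_pos: [0.5724, 0.049, 0.0868]
tool_rot: [3.141, -0.003, 1.521]
force: [2.1, 8.6, 0.6]
finger_gap: 0.0007
[1.48714293 8.57774302 1.46119326]
```

View pics/c2.png

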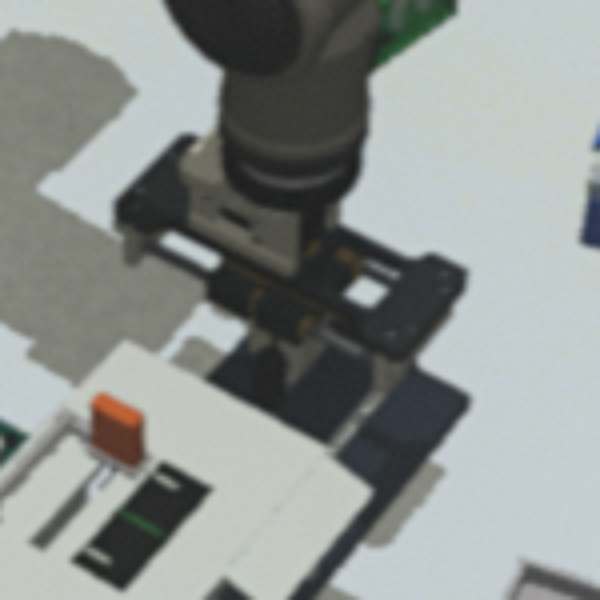

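Force has jumped to 8.6 N, against 1.5 N of sliding friction, at about the expected place. That suggests the stop, so I'll press 1 mm more to confirm it is rigid.

```bash
python3 -m handwheel '{"delta_pos":[[-0.0005,0,0],[-0.0005,0,0],[0,0,0],[0,0,0],[0,0,0],[0,0,0],[0,0,0],[0,0,0],[0,0,0],[0,0,0]],"rot":[[0,0,0],[0,0,0],[0,0,0],[0,0,0],[0,0,0],[0,0,0],[0,0,0],[0,0,0],[0,0,0],[0,0,0]],"gripper":[-1,-1,-1,-1,-1,-1,-1,-1,-1,-1]}' 20
```

```text
time: 10.5
ee_pos: [0.5724, 0.049, 0.0869]
tool_rot: [3.141, -0.004, 1.521]
force: [2.1, 12.3, 0.8]
finger_gap: 0.0002
```

The stop is rigid, so the carriage is home. I'll back off, rise and check.

```bash
python3 -m handwheel '{"delta_pos":[[0.005,0,0],[0.01,0,0],[0.015,0,0],[0,0,-0.02],[0,0,-0.03],[0,0,-0.03],[0,0,-0.03],[0,0,-0.015],[0,0,0],[0,0,0]],"rot":[[0,0,0],[0,0,0],[0,0,0],[0,0,0],[0,0,0],[0,0,0],[0,0,0],[0,0,0],[0,0,0],[0,0,0]],"gripper":[-1,-1,-1,-1,-1,-1,-1,-1,-1,-1]}' 20
python3 - <<'E'
from h import *
a=snap("scene");b=snap("top")
im=np.hstack([cv2.resize(cv2.cvtColor(s["img"][y:y+150,x:x+100],cv2.COLOR_RGB2BGR),None,fx=4,fy=4) for s,x,y in((a,265,190),(b,270,185))])
cv2.imwrite("pics/c3.png",im)
st=sensors.state(); print(st["ee_pos"],st["tool_rot"])
from scipy.spatial.transform import Rotation as R
Rt=R.from_euler("xyz",st["tool_rot"]).as_matrix()
print("tool delta",Rt.T@(np.array([.546,-.046,.2])-st["ee_pos"]))
E
```

```text
time: 11.75
ee_pos: [0.573, 0.0764, 0.2103]
tool_rot: [-3.139, 0.0, 1.521]
force: [-0.2, -0.4, 0.5]
finger_gap: 0.0004
[0.57304207 0.07625702 0.21028965] [-3.13904406e+00  5.68728784e-05  1.52089554e+00]
tool delta [-0.12345311 -0.02088391  0.01034993]
```

View pics/c3.png

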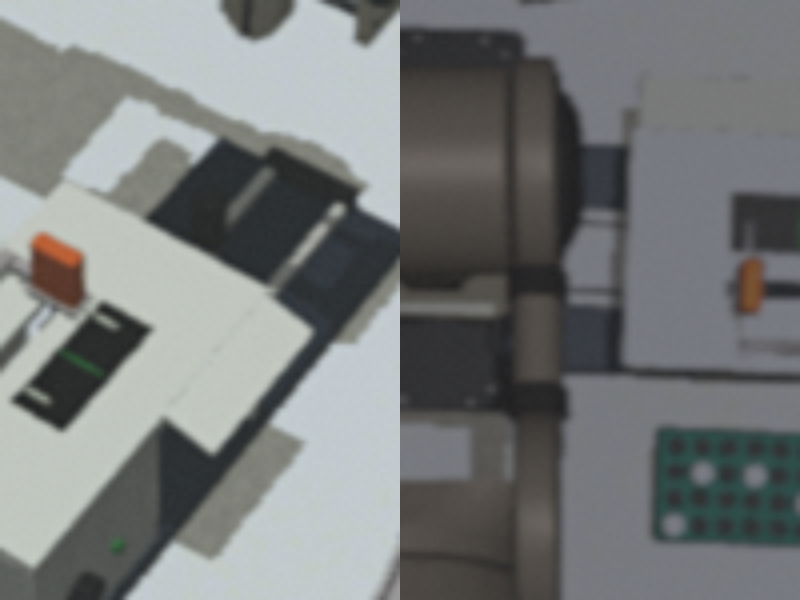

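The knob now stands near the hood at scene (317,244), and the fin is untouched at the closed mark. I'll check the knob travel from the images while moving over to the fin.

```bash
python3 - <<'E'
from h import *
a=snap("scene")
bl=blobs(a,lambda i:i.sum(2)<150,(305,225,330,262)); print(bl)
p0=plane(a,340.4,218.2,.097); print(p0)
for c,_ in bl: p=plane(a,*c,.097); print(p,np.hypot(*(p-p0)[:2]))
E
python3 -m handwheel '{"delta_pos":[[-0.01,0,0],[-0.02,-0.005,0],[-0.025,-0.006,0],[-0.025,-0.005,0],[-0.02,-0.005,0],[-0.015,0,0],[-0.008,0,0],[0,0,0],[0,0,0],[0,0,0]],"rot":[[0,0,0],[0,0,0],[0,0,0],[0,0,0],[0,0,0],[0,0,0],[0,0,0],[0,0,0],[0,0,0],[0,0,0]],"gripper":[-1,-1,-1,-1,-1,-1,-1,-1,-1,-1]}' 20
python3 - <<'E'
from h import *
a=snap("scene")
cv2.imwrite("pics/c4.png",cv2.resize(cv2.cvtColor(a["img"][170:320,220:370],cv2.COLOR_RGB2BGR),None,fx=4,fy=4))
p=sensors.state()["ee_pos"]; print(p,(proj(a,p)-[220,170])*4)
E
```

```text
[([318.9, 242.0], [305, 226, 25, 33, 442])]
[0.57992872 0.1268738  0.097     ]
[0.5744168  0.03610059 0.097     ] 0.0909404023257075
time: 13.15
ee_pos: [0.5466, -0.0449, 0.2117]
tool_rot: [-3.142, -0.0, 1.522]
force: [0.7, 0.7, -0.2]
finger_gap: 0.0002
[ 0.54659821 -0.04500012  0.21166402] [276.74728732 225.39775665]
```

View pics/c4.png

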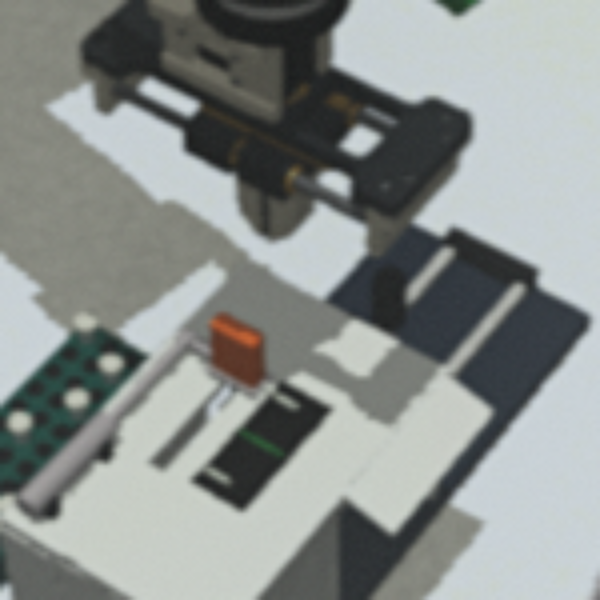

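```bash
python3 -m handwheel '{"delta_pos":[[0,0,0.01],[0,0,0.015],[0,0,0.015],[0,0,0.012],[0,0,0.008],[0,0,0.006],[0,0,0],[0,0,0],[0,0,0],[0,0,0]],"rot":[[0,0,0],[0,0,0],[0,0,0],[0,0,0],[0,0,0],[0,0,0],[0,0,0],[0,0,0],[0,0,0],[0,0,0]],"gripper":[-1,-1,-1,-1,-1,-1,-1,-1,-1,-1]}' 20
python3 - <<'E'
from h import *
a=snap("scene")
print("expected knob home px",proj(a,[.575,.027,.118]),proj(a,[.575,.027,.076]),"seen top ~(318,236.5), bottom ~(316,252.5)")
print("travel 94:",proj(a,[.5753,.033,.118]))
cv2.imwrite("pics/c5.png",cv2.resize(cv2.cvtColor(a["img"][190:310,240:360],cv2.COLOR_RGB2BGR),None,fx=5,fy=5))
p=sensors.state()["ee_pos"]; print(p)
E
```

```text
time: 14.45
ee_pos: [0.5467, -0.0456, 0.146]
tool_rot: [3.141, 0.0, 1.521]
force: [-0.0, 0.7, -0.1]
finger_gap: 0.0
expected knob home px [317.31823729 238.71522032] [316.86172148 250.5112284 ] seen top ~(318,236.5), bottom ~(316,252.5)
travel 94: [318.78756602 237.06209287]
[ 0.54664266 -0.04558626  0.14594718]
```

View pics/c5.png

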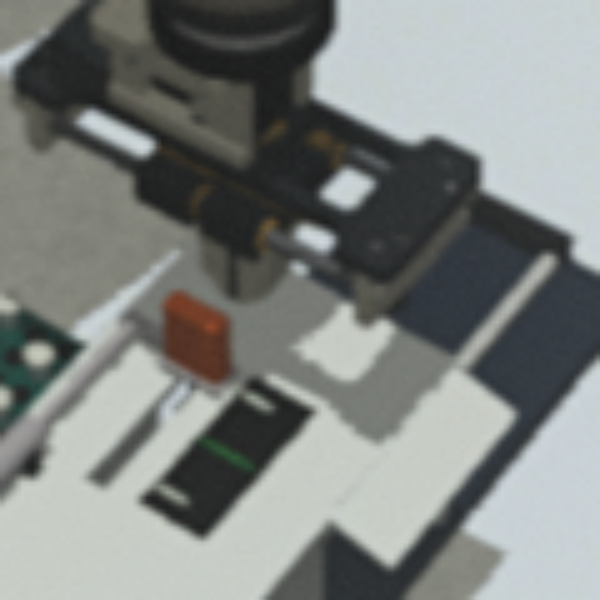

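Knob mean at row 244.5 matches the predicted home row of 244.6. The fingers stand just on the +y side of the fin, so I approach.

```bash
python3 -m handwheel '{"delta_pos":[[-0.005,0,0],[-0.005,0,0],[-0.004,0,0],[-0.002,0,0],[-0.002,0,0],[-0.001,0,0],[-0.001,0,0],[0,0,0],[0,0,0],[0,0,0]],"rot":[[0,0,0],[0,0,0],[0,0,0],[0,0,0],[0,0,0],[0,0,0],[0,0,0],[0,0,0],[0,0,0],[0,0,0]],"gripper":[-1,-1,-1,-1,-1,-1,-1,-1,-1,-1]}' 20
python3 -m handwheel '{"delta_pos":[[-0.001,0,0],[-0.001,0,0],[-0.001,0,0],[-0.001,0,0],[0,0,0],[0,0,0],[0,0,0],[0,0,0],[0,0,0],[0,0,0]],"rot":[[0,0,0],[0,0,0],[0,0,0],[0,0,0],[0,0,0],[0,0,0],[0,0,0],[0,0,0],[0,0,0],[0,0,0]],"gripper":[-1,-1,-1,-1,-1,-1,-1,-1,-1,-1]}' 20
```

```text
time: 15.75
ee_pos: [0.5456, -0.0655, 0.1457]
tool_rot: [3.142, -0.0, 1.521]
force: [-0.4, -0.1, 0.3]
finger_gap: 0.0007
time: 17.0
ee_pos: [0.5453, -0.0695, 0.1457]
tool_rot: [3.142, -0.0, 1.521]
force: [-0.2, 3.5, 0.9]
finger_gap: 0.0007
```

Contact is at y ≈ -0.069 with 3.5 N, close to the 3.6 N preload. I'll push in to roughly half travel, TCP y ≈ -0.099.

```bash
python3 -m handwheel '{"delta_pos":[[-0.003,0,0],[-0.003,0,0],[-0.003,0,0],[-0.003,0,0],[-0.003,0,0],[-0.003,0,0],[-0.002,0,0],[0,0,0],[0,0,0],[0,0,0]],"rot":[[0,0,0],[0,0,0],[0,0,0],[0,0,0],[0,0,0],[0,0,0],[0,0,0],[0,0,0],[0,0,0],[0,0,0]],"gripper":[-1,-1,-1,-1,-1,-1,-1,-1,-1,-1]}' 20
python3 -m handwheel '{"delta_pos":[[-0.002,0,0],[-0.002,0,0],[-0.002,0,0],[-0.002,0,0],[-0.0015,0,0],[0,0,0],[0,0,0],[0,0,0],[0,0,0],[0,0,0]],"rot":[[0,0,0],[0,0,0],[0,0,0],[0,0,0],[0,0,0],[0,0,0],[0,0,0],[0,0,0],[0,0,0],[0,0,0]],"gripper":[-1,-1,-1,-1,-1,-1,-1,-1,-1,-1]}' 20
python3 - <<'E'
from h import *
F=[];P=[]
for i in range(8):
    a=snap("scene"); s=sensors.state(); F.append(s["force"]);P.append(s["ee_pos"])
print(np.mean(F,0),np.std(F,0),np.mean(P,0))
cv2.imwrite("pics/f1.png",cv2.resize(cv2.cvtColor(a["img"][220:310,230:330],cv2.COLOR_RGB2BGR),None,fx=6,fy=6))
b=snap("top")
cv2.imwrite("pics/f1t.png",cv2.resize(cv2.cvtColor(b["img"][210:300,310:430],cv2.COLOR_RGB2BGR),None,fx=6,fy=6))
E
```

```text
time: 18.25
ee_pos: [0.5443, -0.0891, 0.1457]
tool_rot: [-3.141, -0.001, 1.521]
force: [0.7, 6.7, 0.7]
finger_gap: 0.0004
time: 19.5
ee_pos: [0.5438, -0.0981, 0.1457]
tool_rot: [-3.141, -0.002, 1.521]
force: [0.8, 9.0, 1.7]
finger_gap: 0.0004
[0.74890051 8.66040007 1.3105563 ] [0.24124291 0.26604935 0.48698653] [ 0.54378062 -0.09814436  0.14571626]
```

View pics/f1.png

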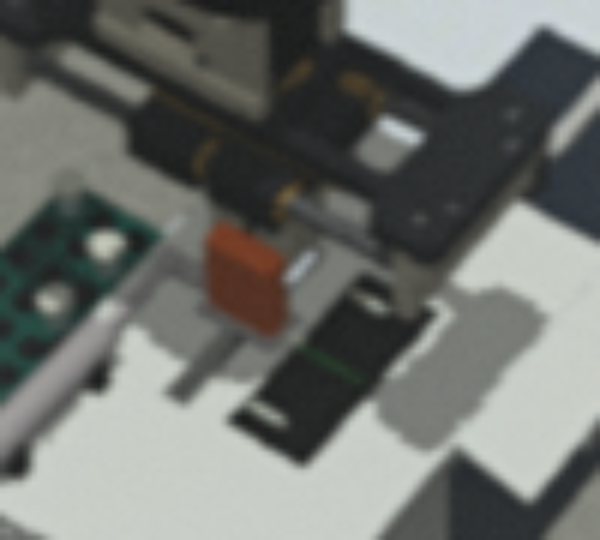

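View pics/f1t.png

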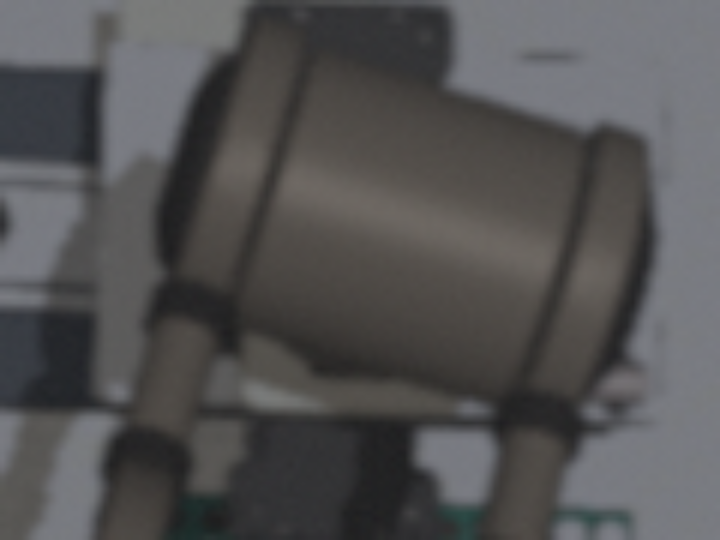

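```bash
python3 - <<'E'
from h import *
d=np.load("s0.npz");a0={k:d[f"scene_{k}"] for k in("img","intrinsics","view")}
a=snap("scene"); hue=lambda s:cv2.cvtColor(s["img"],cv2.COLOR_RGB2HSV).astype(int)
def fin(s):
    h=hue(s); m=((h[...,0]<14)&(h[...,1]>140)&(h[...,2]>60)); m[:225]=0;m[290:]=0;m[:,:255]=0;m[:,300:]=0
    n,l,st,c=cv2.connectedComponentsWithStats(m.astype(np.uint8)); i=1+np.argmax(st[1:,4]); return st[i],c[i]
f0,f1=fin(a0),fin(a); print(f0,f1)
e0=plane(a0,*f0[1],.153);e1=plane(a,*f1[1],.153); print(e0,e1,e1-e0,np.hypot(*(e1-e0)[:2]))
# bbox corners: bottom row / left col
for k in(0,):
    b0=plane(a0,f0[0][0]+f0[0][2],f0[0][1]+f0[0][3],.131);b1=plane(a,f1[0][0]+f1[0][2],f1[0][1]+f1[0][3],.131);print(b1-b0)
E
```

```text
(array([273, 249,  12,   8,  52], dtype=int32), array([278.71153846, 252.55769231])) (array([265, 257,  12,  18, 146], dtype=int32), array([270.36986301, 265.49315068]))
[ 0.53943089 -0.07651993  0.153     ] [ 0.54376789 -0.11520671  0.153     ] [ 0.004337   -0.03868678  0.        ] 0.0389291255808835
[ 0.01213074 -0.05018359  0.        ]
```

The closed-fin mask only caught its top, so I'll use a looser threshold and compare again.

```bash
python3 - <<'E'
from h import *
d=np.load("s0.npz");a0={k:d[f"scene_{k}"] for k in("img","intrinsics","view")}
a=snap("scene")
def fin(s,r):
    i=s["img"].astype(float); m=(i[...,0]>r*i[...,2])&(i[...,0]>1.25*i[...,1])&(i[...,0]>70); m[:240]=0;m[290:]=0;m[:,:255]=0;m[:,298:]=0
    n,l,st,c=cv2.connectedComponentsWithStats(m.astype(np.uint8)); i=1+np.argmax(st[1:,4]); return st[i],c[i]
for r in(1.5,1.8):
    f0,f1=fin(a0,r),fin(a,r); print(f0,f1)
    e0=plane(a0,*f0[1],.153);e1=plane(a,*f1[1],.153); print((e1-e0).round(4))
    print("expected px shift 30mm",proj(a,[.544,-.087,.155])-proj(a,[.5425,-.117,.155]),f0[1]-f1[1])
g=blobs(a,lambda i:(i[...,1]>1.25*i[...,0])&(i[...,1]>1.1*i[...,2])&(i[...,1]>50),(262,260,300,290),3);print("green",g)
for c,_ in g: print(plane(a,*c,.131))
print("fin centre",plane(a,*f1[1],.153))
E
```

```text
(array([273, 248,  13,  18, 162], dtype=int32), array([278.74691358, 256.77160494])) (array([264, 257,  14,  19, 190], dtype=int32), array([270.56315789, 265.84210526]))
[-0.0012 -0.0296  0.    ]
expected px shift 30mm [ 8.43185909 -9.14113307] [ 8.18375569 -9.07050032]
(array([273, 249,  12,  17, 143], dtype=int32), array([278.82517483, 256.67132867])) (array([265, 257,  12,  19, 168], dtype=int32), array([270.51190476, 265.79761905]))
[-0.0013 -0.0299  0.    ]
expected px shift 30mm [ 8.43185909 -9.14113307] [ 8.31327006 -9.12629038]
green [([285.2, 280.5], [280, 278, 11, 6, 16])]
[ 0.58233356 -0.11813195  0.131     ]
fin centre [ 0.54447099 -0.11572455  0.153     ]
```

Travel reads 29.7 mm by camera, 29 mm by TCP and 28 mm by force, all within ±5 mm. I'll nudge 0.5 mm to centre it and let it settle, then check that the carriage hasn't moved before handing in.

```bash
python3 -m handwheel '{"delta_pos":[[-0.0005,0,0],[0,0,0],[0,0,0],[0,0,0],[0,0,0],[0,0,0],[0,0,0],[0,0,0],[0,0,0],[0,0,0]],"rot":[[0,0,0],[0,0,0],[0,0,0],[0,0,0],[0,0,0],[0,0,0],[0,0,0],[0,0,0],[0,0,0],[0,0,0]],"gripper":[-1,-1,-1,-1,-1,-1,-1,-1,-1,-1]}' 20
python3 - <<'E'
from h import *
a=snap("scene");b=snap("top")
im=np.hstack([cv2.resize(cv2.cvtColor(s["img"],cv2.COLOR_RGB2BGR)[:,:],(400,300)) for s in(a,b)]); cv2.imwrite("pics/fin.png",im)
s=sensors.state();print(s["time"],s["force"],s["ee_pos"],np.abs(s["dq"]).max())
E
```

```text
time: 21.3
ee_pos: [0.5437, -0.0985, 0.1457]
tool_rot: [-3.141, -0.002, 1.521]
force: [0.2, 8.0, 1.1]
finger_gap: 0.0008
21.4 [1.35962014 9.3172071  1.36393059] [ 0.543763   -0.09850336  0.14572233] 0.001677018048757287
```

View pics/fin.png

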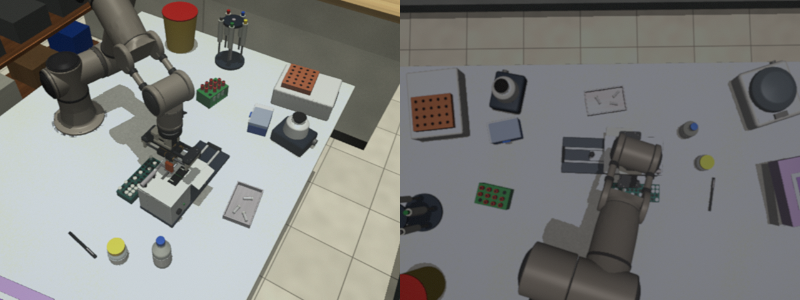

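The other items stand where they were and the fin is held at half. The knob in the top view is at about (595,153), just outside the hood. Handing in.

```bash
python3 -c "
from station import job
print(job.job_done())"
```

```text
the job is handed in; nothing more can be done
None
```

I pushed the carriage home and slid the shutter to half travel. I handed the job in at about 21.4 s, still holding the shutter with shut fingers; the job gave no verdict.

- **Carriage:** I pushed the knob until the force rose to 8.6 N. One more millimetre of command raised it to 12.3 N with no movement, so it was against a rigid stop. The knob's image position matches the predicted home place by hand reading. An automatic blob check gave 91 mm of travel, but that mask had run into the dark track, so I discarded it.
- **Tube:** I could not see it under the hood, so I did not directly check that it is seated upright. Nothing unusual showed while pushing.
- **Shutter:** before a last 0.5 mm nudge, travel read 29.7 mm by camera, about 29 mm by tool position and about 28 mm from the spring force of 8.7 N. All three are inside the ±5 mm limit. After the nudge, the last two force readings were 8.0 and 9.3 N, with the arm still.
- **Other items:** by eye in the last pictures they stand where they were. The arm partly hides the micro rack in the top view.

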